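# Sweep used stoppers into the wash bin

### The job

Sweep the three rubber stoppers along the steel draining stand with the fingers and off its open end into the plain, undivided wash bin, not towards the divided crate of bottles at the other end. Only push them: do not pick any stopper up or carry it, and leave the beaker and the jar standing where they are. Finish with the hand clear of everything.

Things in the scene. Friction and masses are not known exactly. Their poses are not given: they have to be found in the camera images.
- stand: fixed stainless draining stand: a flat plate 270 mm (its x) by 380 mm (its y), 5 mm thick, on four legs; plate's upper face 75 mm above the bench. Origin on the bench under the plate's centre, z up. A rim 11 mm above the plate and 8 mm thick runs along each long side (outer faces at x = +-135 mm); both ends (y = +-190 mm) are open and level, without a rim
- bin: fixed grey plastic wash bin, open on top, one undivided space: 270 mm (x) by 130 mm (y) by 65 mm high, walls and floor 5 mm. Origin at the centre of its underside, on the bench, axes parallel to the stand's. It stands at one end of the stand (stand y = +240 or -240 mm; which end varies), its near wall 15 mm under the plate, so that what is pushed over that end drops into it
- crate: fixed grey crate of the same outside size as the bin, split by three cross walls into four cells with a small bottle (60 mm high) in each. Origin at the centre of its underside; it stands at the end of the stand opposite the bin
- stopper0_mid (a point): dark rubber flask stopper 0, a solid truncated cone 26 mm high, 44 mm across its wide end and 36 mm across its narrow end, about 40 g; it starts wide end down on the stand. This point is its middle (13 mm above the steel at the start). The three stoppers are alike; they start at least 80 mm apart (middle to middle) along the stand's y, within 40 mm of its centre line in x
- stopper1_mid (a point): dark rubber flask stopper 1, a solid truncated cone 26 mm high, 44 mm across its wide end and 36 mm across its narrow end, about 40 g; it starts wide end down on the stand. This point is its middle (13 mm above the steel at the start). The three stoppers are alike; they start at least 80 mm apart (middle to middle) along the stand's y, within 40 mm of its centre line in x
- stopper2_mid (a point): dark rubber flask stopper 2, a solid truncated cone 26 mm high, 44 mm across its wide end and 36 mm across its narrow end, about 40 g; it starts wide end down on the stand. This point is its middle (13 mm above the steel at the start). The three stoppers are alike; they start at least 80 mm apart (middle to middle) along the stand's y, within 40 mm of its centre line in x
- beaker: small glass beaker, 56 mm across, 60 mm high, standing loose on the stand near the long rim on its +x side. Origin at the centre of its underside
- jar: small white porcelain jar with a steel lid, 40 mm across, 50 mm high, standing loose on the stand near the long rim on its -x side. Origin at the centre of its underside
There are look-alikes about, which are no part of the job. Leave any purple look-alike of the jar alone.

How it is judged:
At the end, for the whole second after the job is handed in: the middles of all three stoppers are inside the wash bin, below its 65 mm rim; beaker and jar are upright (within 0.2 rad) and within 25 mm of where they stood (x of stopper0_mid in the frame of bin between -0.13 and 0.13 m and y of stopper0_mid in the frame of bin between -0.06 and 0.06 m and z of stopper0_mid in the frame of bin between 0 and 0.062 m and x of stopper1_mid in the frame of bin between -0.13 and 0.13 m and y of stopper1_mid in the frame of bin between -0.06 and 0.06 m and z of stopper1_mid in the frame of bin between 0 and 0.062 m and x of stopper2_mid in the frame of bin between -0.13 and 0.13 m and y of stopper2_mid in the frame of bin between -0.06 and 0.06 m and z of stopper2_mid in the frame of bin between 0 and 0.062 m and distance of each of beaker, jar from where it was at the start of the episode below 0.025 m and angle between each of beaker, jar's own z axis and vertical below 0.2 rad); the robot touches nothing.
It fails at once if a stopper is lifted: its middle more than 35 mm above the steel plate (13 mm at rest) (height (world z) of any of stopper0_mid, stopper1_mid, stopper2_mid above 0.11 m).
It fails at once if a stopper is carried out over the bin or crate: its middle more than 45 mm beyond an end of the plate while still above plate level (((y of stopper0_mid in the frame of stand above 0.235 m or y of stopper0_mid in the frame of stand below -0.235 m) and height (world z) of stopper0_mid above 0.08 m) or ((y of stopper1_mid in the frame of stand above 0.235 m or y of stopper1_mid in the frame of stand below -0.235 m) and height (world z) of stopper1_mid above 0.08 m) or ((y of stopper2_mid in the frame of stand above 0.235 m or y of stopper2_mid in the frame of stand below -0.235 m) and height (world z) of stopper2_mid above 0.08 m)).
It fails at once if the beaker or the jar is shoved more than 25 mm or tipped more than 0.5 rad (distance of any of beaker, jar from where it was at the start of the episode above 0.025 m or angle between any of beaker, jar's own z axis and vertical above 0.5 rad).
It also fails if it takes over 61 s, if anything falls off the work surface, if the arm or the gripper's body presses on something with over 40 N, if the wrist force passes 120 N, or if a joint passes its speed limit or range.

### The arm

A 6-joint arm with a two-finger parallel gripper is mounted at the origin on the work surface. World frame = base frame: x ahead of the robot, y to its left, z up, the work surface at z = 0. Lengths are in m, angles in rad, forces in N, time in s.
With the tool pointing down it reaches from about 0.375 to 0.925 m from the base axis. Payload 5.7 kg.
Tool frame: the origin (TCP) lies on the mounting face of the last link; the fingertips stand 182 mm ahead of it and the grasp point (between the pads) lies 163 mm ahead of it; x points along the fingers, y is the direction in which the jaws open and shut, and the axes are right-handed (so a half turn about x gives the same grasp; the last joint's range is limited). The gripper opens to 88 mm and grips with 3 to 60 N. Pads are 20 mm wide; open, the fingers measure 115 mm over their backs; the gripper's body (75 mm by 178 mm) begins 61 mm behind the grasp point.
Start: joints at [0.99, 0.359, 1.51, -0, 1.272, -0.115], TCP at [0.269, 0.536, 0.405] pointing down, gripper open.
Joint ranges: [-2.97, 2.97], [-1.01, 2.36], [0.21, 2.38], [-0.96, 4.11], [0.2, 2.71], [-2.98, 2.98]. Speed limits (rad/s): [2.39, 2.39, 3.14, 3.14, 3.14, 3.14].

### API

Orientations are given as a unit quaternion [w, x, y, z].
In Python, from station import robot gives the robot as it stands.
- The arm moves only by the tool move_arm, never from a script. Its argument "targets" is a list that holds one entry, the list of rows, each a list of 7 numbers: the opening, from -1 (shut) to 1 (fully open), then the shift along the tool's x, y, z in mm, then the turn, a rotation vector about the tool's x, y, z in degrees. In form: [[[gripper, tx, ty, tz, rx, ry, rz], ...]]. A call has 1 to 20 rows; each row shifts and turns the pose as measured when the row begins, along the tool's axes as they then stand; what a row does not reach is not made up. A row lasts 1/12 s, in which the tool goes at most 41.7 mm and 7.16 degrees, less where a joint would pass 70% of its speed; a pose out of reach is approached as far as the arm can. A call with a gripper value outside its range is refused whole. The fingers move at their own pace and stop on an object; "grip_force" is the grip in N (left out, the last holds). Time passes only in rows, so rows that do not move let the fingers close. It gives the time, the measured TCP pose, the force and the opening at its end, in the units of the state.
- robot.read_state(): the state, without advancing time (a new reading comes with each control period).
- robot.grab_frame(name): name is "scene" or "top" or "wrist"; returns a dict with "img" (420x560x3 uint8, red, green, blue), "z_map" (420x560 float32, m along the optical axis (not along the pixel's ray), 0 where there is no reading), "fx", "fy", "cx", "cy" (pixels), "dist_coeffs" ([k1, k2, p1, p2, k3] as OpenCV has them; the pictures are not rectified), "rvec" (rotation vector, rad) and "tvec" (3), from world to camera coordinates, as OpenCV has them. Camera axes: x right, y down, z forward; pixel columns grow to the right and rows downward; lengths in m; the calibration is good to about 2 mm. A picture is of the moment at which its call begins.
- robot.close_job(): hands the job in, once; it reports no verdict.
The state is a dict: "t": time; "joints": joint angles; "joint_velocities": joint speeds; "tau": joint torques, N m; "eef_pos": TCP position; "tool_rot": TCP orientation; "contact_force": force on the tool from outside, world axes, zero at the start; "torque": the same for the moment, N m; "finger_gap": finger opening in m.
Only numpy, scipy, OpenCV 4.12 (cv2) and the standard library are available. Lean on these libraries where they do the work, as an engineer would, in place of code of your own. Each camera call takes 0.05 s, during which the arm holds its last target. There are 200 camera calls.

## Working session

There is one attempt and no reset: what is moved stays moved. The work goes in short steps, Python scripts to look and compute and a tool call to move; the robot and the scene stay as the last step left them, time stands still between calls to the robot, and variables do not carry over. Pictures are saved under pics/ and viewed, about 8 in all and at most 12, crops included, and the job is handed in when it is done.

Besides the shell and the picture viewer there is one more tool, called after "Emit:" by a JSON object that holds its "api" and its "payload". move_arm: Moves the arm, as the interface text tells. Its arguments: {"type":"object","properties":{"targets":{"type":"array","items":{"type":"array","items":{"type":"array","items":{"type":"number"}}}},"grip_force":{"type":"number"}},"required":["targets"]}

```bash
mkdir -p pics
cat > h.py <<'E'
import numpy as np, cv2
from station import robot
def K(f): return np.array([[f['fx'],0,f['cx']],[0,f['fy'],f['cy']],[0,0,1]],float)
def cast(f,uv,z):
    "pixels -> world points on plane z"
    R=cv2.Rodrigues(np.array(f['rvec'],float))[0]; t=np.array(f['tvec'],float).ravel()
    p=cv2.undistortPoints(np.array(uv,float).reshape(-1,1,2),K(f),np.array(f['dist_coeffs'],float)).reshape(-1,2)
    d=np.c_[p,np.ones(len(p))]@R; c=-R.T@t
    return c+d*((z-c[2])/d[:,2])[:,None]
def cloud(f):
    "world xyz for each pixel from depth"
    h,w=f['z_map'].shape; R=cv2.Rodrigues(np.array(f['rvec'],float))[0]; t=np.array(f['tvec'],float).ravel()
    uv=np.stack(np.meshgrid(np.arange(w),np.arange(h)),-1).reshape(-1,1,2).astype(float)
    p=cv2.undistortPoints(uv,K(f),np.array(f['dist_coeffs'],float)).reshape(-1,2)
    X=np.c_[p,np.ones(len(p))]*f['z_map'].reshape(-1,1)
    return ((X-t)@R).reshape(h,w,3)
def save(f,n): cv2.imwrite('pics/'+n+'.png',f['img'][:,:,::-1])
E
python3 - <<'E'
from h import *
for n in('top','scene'):
    f=robot.grab_frame(n); save(f,n+'0'); print(n,f['rvec'],f['tvec'],f['fx'])
s=robot.read_state(); print(s['tool_rot'],s['eef_pos'],s['t'])
E
```

```text
top [ 2.21462582 -2.15882573  0.03484507] [0.02250904 0.51235738 0.87880108] 480.2117831307558
scene [ 2.06019925  0.77032887 -0.3863937 ] [-0.40821159 -0.10898999  1.13098996] 399.36302896499217
[ 0.68782631  0.16269095  0.6881994  -0.16373213] [0.26932103 0.53579519 0.403949  ] 0.1
```

View pics/top0.png

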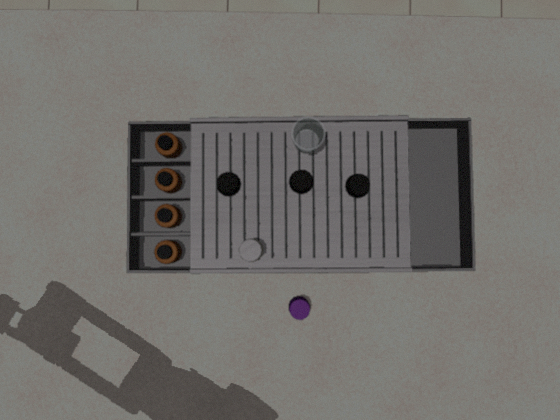

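View pics/scene0.png

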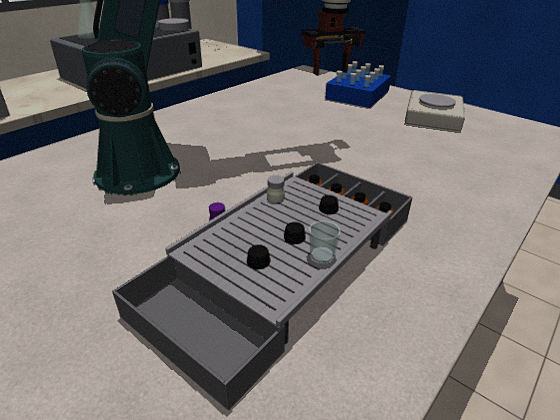

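The bin is the empty tray, at the right of the top view (x 410–472), and the bottle crate is at the left (130–190). In the top view the stoppers are at (229,184), (301,181) and (358,185), the beaker at (309,135) and the jar at (251,250). The purple look-alike at (299,308) is off the stand.

Run:
```python
from h import *
F={n:robot.grab_frame(n) for n in('top','scene')}
C={}
for n,(box) in {'top':(195,405,150,215),'scene':(240,345,190,275)}.items():
    f=F[n]; g=f['img'].max(2); m=np.zeros_like(g); x0,x1,y0,y1=box
    m[y0:y1,x0:x1]=(g[y0:y1,x0:x1]<55)*255
    m=cv2.morphologyEx(m,cv2.MORPH_OPEN,np.ones((5,5)))
    k,_,st,ce=cv2.connectedComponentsWithStats(m)
    P=cloud(f)
    for i in range(1,k):
        if st[i,4]>60:
            z=P[...,2][(_==i)]; print(n,st[i],ce[i].round(1),'depth z95',np.percentile(z,95).round(4), 'cast',cast(f,ce[i],.09)[0].round(4), 'dep xy',np.median(P[_==i],0).round(4))
            C.setdefault(n,[]).append(ce[i])
# two-view triangulation
def und(f,p): return cv2.undistortPoints(np.array(p).reshape(-1,1,2),K(f),np.array(f['dist_coeffs'],float)).reshape(-1,2).T
def Pm(f): return np.c_[cv2.Rodrigues(np.array(f['rvec'],float))[0],np.array(f['tvec'],float).ravel()]
a=sorted(C['top'],key=lambda p:p[0]); b=sorted(C['scene'],key=lambda p:-p[0])
if len(a)==len(b)==3:
    X=cv2.triangulatePoints(Pm(F['top']),Pm(F['scene']),und(F['top'],a),und(F['scene'],b)); print('tri',(X[:3]/X[3]).T.round(4))
f=F['top'];P=cloud(f)
for nm,(u,v) in dict(plate=(270,215),plateL=(200,200),plateR=(400,210),bin=(435,200),jar=(251,250),beaker=(309,125),rim=(350,118),rimlow=(350,269),bench=(300,350)).items(): print(nm,P[v,u].round(4))
print('corners',cast(f,[(190,121),(409,117),(410,270),(191,270)],.086).round(4))
print('jar',cast(f,(251,250),.125).round(4),'beaker top',cast(f,(308.5,131),.135).round(4))
print('bin far',cast(f,[(471,119),(474,269)],.065).round(4))
```

```text
top [290 170  24  24 465] [301.3 181.4] depth z95 0.1016 cast [ 0.5764 -0.0107  0.09  ] dep xy [ 0.5756 -0.0101  0.099 ]
top [216 172  24  24 465] [227.8 183.6] depth z95 0.1016 cast [0.5696 0.1147 0.09  ] dep xy [0.5681 0.1135 0.099 ]
top [346 174  24  24 475] [357.6 185.3] depth z95 0.1016 cast [ 0.572  -0.1063  0.09  ] dep xy [ 0.5711 -0.1051  0.099 ]
scene [319 195  19  19 306] [328.5 204.4] depth z95 0.1025 cast [0.5728 0.1111 0.09  ] dep xy [0.5763 0.1049 0.0951]
scene [284 222  21  22 395] [294.1 233.1] depth z95 0.1023 cast [ 0.5808 -0.0147  0.09  ] dep xy [ 0.5842 -0.0191  0.0956]
scene [247 245  23  24 467] [257.8 256.9] depth z95 0.1026 cast [ 0.5761 -0.1107  0.09  ] dep xy [ 0.5801 -0.115   0.0971]
tri [[ 0.5701  0.1151  0.0868]
 [ 0.5772 -0.0106  0.0858]
 [ 0.5726 -0.107   0.0856]]
plate [0.5187 0.0416 0.0745]
plateL [0.5421 0.1644 0.0722]
plateR [ 0.533  -0.1828  0.0737]
bin [ 0.5593 -0.2658  0.0013]
jar [0.458  0.0697 0.1222]
beaker [ 0.6713 -0.0211  0.1003]
rim [ 0.6889 -0.0921  0.0855]
rimlow [ 0.4297 -0.0968  0.0847]
bench [ 0.2734 -0.0188  0.001 ]
corners [[ 0.6777  0.1842  0.086 ]
 [ 0.6929 -0.1934  0.086 ]
 [ 0.4307 -0.198   0.086 ]
 [ 0.4208  0.1734  0.086 ]]
jar [[0.458  0.0695 0.125 ]] beaker top [[ 0.6527 -0.0188  0.135 ]]
bin far [[ 0.6978 -0.3082  0.065 ]
 [ 0.4343 -0.3145  0.065 ]]
```

```bash
cat >> h.py <<'E'
from scipy.spatial.transform import Rotation as Ro
YAW=np.deg2rad(1.9); EX=np.array([np.cos(YAW),np.sin(YAW),0]); EY=np.array([-np.sin(YAW),np.cos(YAW),0])
def rot():
    q=robot.read_state()['tool_rot']; return Ro.from_quat([q[1],q[2],q[3],q[0]])
def goal():
    "tool x down, tool y along +-stand x, whichever is nearer"
    R=rot(); x=np.array([0,0,-1.]); c=[]
    for s in(1,-1):
        G=Ro.from_matrix(np.c_[x,s*EX,np.cross(x,s*EX)]); c.append((R.inv()*G))
    return [k.as_rotvec(degrees=True).round(1) for k in c]
def shift(p):
    s=robot.read_state(); d=np.array(p)-s['eef_pos']
    return (rot().inv().apply(d)*1000).round(1)
E
python3 - <<'E'
from h import *
print(rot().as_matrix().round(3)); print(goal())
print(robot.read_state()['joints'])
C=np.array([.5726,-.107,0])
p=C+EY*.045; p[2]=.40; print(p,shift(p), EY)
E
```

```text
[[-0.001  0.449  0.893]
 [-0.001  0.893 -0.449]
 [-1.    -0.001 -0.   ]]
[array([61.4,  0. ,  0.1]), array([-1.186e+02, -1.000e-01,  0.000e+00])]
[ 9.89892498e-01  3.59237003e-01  1.51102649e+00 -1.39559909e-05
  1.27249776e+00 -1.15078697e-01]
[ 0.57110802 -0.06202474  0.4       ] [   4.5 -398.7  538.1] [-0.03315518  0.99945022  0.        ]
```

Emit:
{"api": "move_arm", "payload": {"targets": [[[-0.45,0,0,0,6.8,0,0],[-0.45,0,0,0,6.8,0,0],[-0.45,0,0,0,6.8,0,0],[-0.45,0,0,0,6.8,0,0],[-0.45,0,0,0,6.8,0,0],[-0.45,0,0,0,6.8,0,0],[-0.45,0,0,0,6.8,0,0],[-0.45,0,0,0,6.8,0,0],[-0.45,0,0,0,6.8,0,0],[-0.45,0,16,34,0,0,0],[-0.45,0,16,34,0,0,0],[-0.45,0,16,34,0,0,0],[-0.45,0,16,34,0,0,0],[-0.45,0,16,34,0,0,0],[-0.45,0,16,34,0,0,0],[-0.45,0,16,34,0,0,0],[-0.45,0,16,34,0,0,0],[-0.45,0,16,34,0,0,0],[-0.45,0,16,34,0,0,0],[-0.45,0,16,34,0,0,0]]]}}

```text
t: 1.87
eef_pos: [0.441, 0.149, 0.4008]
tool_rot: [-0.498, -0.501, -0.498, 0.503]
contact_force: [1.2, 0.1, 0.6]
finger_gap: 0.0243
```

Run:
```python
from h import *
C=np.array([.5726,-.107,0]);p=C+EY*.045; p[2]=.36; print(shift(p),goal()[0]);s=robot.read_state();print(s['t'],s['finger_gap'],s['eef_pos'])
```

```text
[ 40.6 131.9 210. ] [-2.4  0.1  0.2]
1.8667 0.024310627219588526 [0.44100017 0.14902884 0.40077642]
```

Emit:
{"api": "move_arm", "payload": {"targets": [[[-0.45,0,20,32,-2.4,0,0],[-0.45,5,20,32,0,0,0],[-0.45,5,20,32,0,0,0],[-0.45,5,20,32,0,0,0],[-0.45,5,20,32,0,0,0],[-0.45,5,20,32,0,0,0],[-0.45,5,10,15,0,0,0],[-0.45,0,0,0,0,0,0],[-0.45,0,0,0,0,0,0]]]}}

```text
t: 2.62
eef_pos: [0.583, -0.0734, 0.3691]
tool_rot: [0.507, 0.493, 0.506, -0.494]
contact_force: [-0.6, 0.4, 0.3]
finger_gap: 0.0241
```

Run:
```python
from h import *
C=np.array([.5726,-.107,0]);p=C+EY*.045; p[2]=.264; print(shift(p),goal()[0])
f=robot.grab_frame('wrist');save(f,'w1')
```

```text
[105.1 -11.6 -11.9] [-0.3  0.1 -0. ]
```

View pics/w1.png

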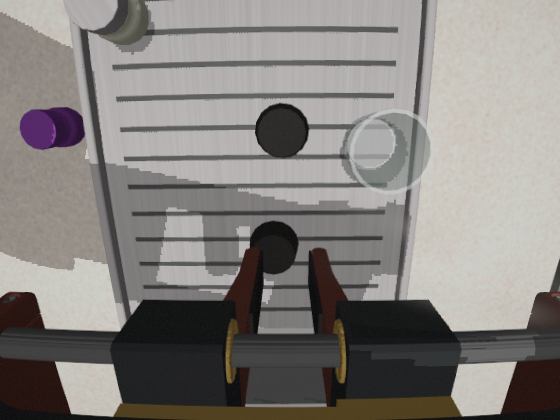

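The wrist view has image up as +y. Stopper B is at (282,130), level with the beaker (388,151), and stopper C is at (274,247) near the fingertips, which matches the map. Next I'll lower the fingers behind C.

Emit:
{"api": "move_arm", "payload": {"targets": [[[-0.45,0,-12,-12,0,0,0],[-0.45,0,0,0,0,0,0],[-0.45,15,0,0,0,0,0],[-0.45,15,0,0,0,0,0],[-0.45,15,0,0,0,0,0],[-0.45,15,0,0,0,0,0],[-0.45,15,0,0,0,0,0],[-0.45,10,0,0,0,0,0],[-0.45,0,0,0,0,0,0]]]}}

```text
t: 3.42
eef_pos: [0.5659, -0.0489, 0.2859]
tool_rot: [0.512, 0.49, 0.509, -0.488]
contact_force: [-1.1, -0.2, -0.5]
finger_gap: 0.0242
```

Run:
```python
from h import *
C=np.array([.5726,-.107,0]);p=C+EY*.045; p[2]=.264; print(shift(p),goal()[0],robot.read_state()['contact_force'])
f=robot.grab_frame('wrist');save(f,'w2')
print(cast(f,[(389,151)],.135))
```

```text
[21.9  4.5 13.3] [ 0.6  0.1 -0.2] [-1.07996083 -0.20311281 -0.5478273 ]
[[0.60368792 0.01797705 0.135     ]]
```

View pics/w2.png

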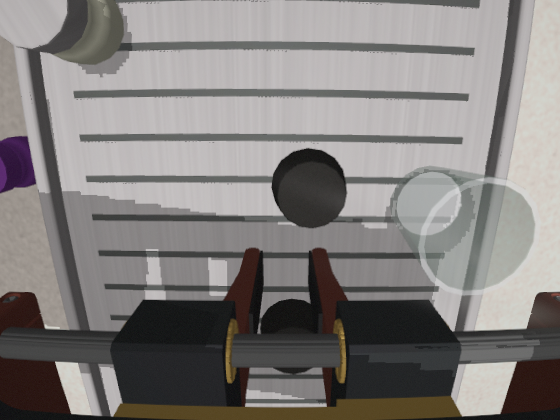

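Fingers sit between B (309,188) and C (290,330), a bit close to B. I'll shift toward the bin, then lower.

Emit:
{"api": "move_arm", "payload": {"targets": [[[-0.45,0,3,10,0.5,0,0],[-0.45,0,0,0,0,0,0],[-0.45,7,0,0,0,0,0],[-0.45,6,0,0,0,0,0],[-0.45,4,0,0,0,0,0],[-0.45,0,0,0,0,0,0],[-0.45,0,0,0,0,0,0]]]}}

```text
t: 4.05
eef_pos: [0.5718, -0.0598, 0.272]
tool_rot: [0.512, 0.494, 0.505, -0.489]
contact_force: [0.2, -0.1, 0.5]
finger_gap: 0.0243
```

Run:
```python
from h import *
C=np.array([.5726,-.107,0]);p=C+EY*.03; p[2]=.264; print(shift(p),goal()[0],robot.read_state()['contact_force'])
```

```text
[ 8.  -0.9 17.2] [ 0.   0.2 -0.6] [ 0.20579704 -0.11826417  0.45864894]
```

Emit:
{"api": "move_arm", "payload": {"targets": [[[-0.45,4,0,0,0,0,0],[-0.45,3,0,0,0,0,0],[-0.45,0,0,0,0,0,0],[-0.45,0,0,6,0,0,0],[-0.45,0,0,6,0,0,0],[-0.45,0,0,6,0,0,0],[-0.45,0,0,6,0,0,0],[-0.45,0,0,6,0,0,0],[-0.45,0,0,6,0,0,0],[-0.45,0,0,6,0,0,0],[-0.45,0,0,6,0,0,0]]]}}

```text
t: 4.97
eef_pos: [0.5735, -0.1123, 0.2645]
tool_rot: [0.512, 0.493, 0.505, -0.489]
contact_force: [-0.6, 0.9, -0.7]
finger_gap: 0.024
```

Run:
```python
from h import *
p=np.array([.575,-.193,.264]); print(shift(p),goal()[0],robot.read_state()['contact_force'])
f=robot.grab_frame('top');save(f,'t2')
```

```text
[ 0.7 -1.3 80.7] [ 0.1  0.2 -0.6] [-0.63058505  0.93651856 -0.68635445]
```

View pics/t2.png

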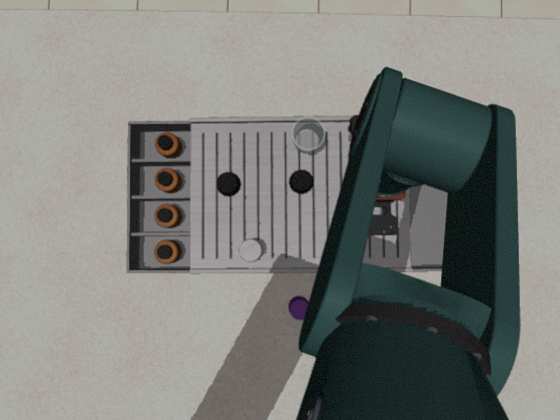

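The arm hides C in the top view. A (229,184), B (301,181), beaker and jar haven't moved. I'll carry on to the edge.

Emit:
{"api": "move_arm", "payload": {"targets": [[[-0.45,0,0,6,0,0,0],[-0.45,0,0,6,0,0,0],[-0.45,0,0,6,0,0,0],[-0.45,0,0,6,0,0,0],[-0.45,0,0,6,0,0,0],[-0.45,0,0,6,0,0,0],[-0.45,0,0,6,0,0,0],[-0.45,0,0,6,0,0,0],[-0.45,0,0,6,0,0,0],[-0.45,0,0,6,0,0,0],[-0.45,0,0,6,0,0,0],[-0.45,0,0,6,0,0,0],[-0.45,0,0,6,0,0,0],[-0.45,0,0,0,0,0,0],[-0.45,0,0,0,0,0,0],[-0.45,0,0,0,0,0,0]]]}}

```text
t: 6.35
eef_pos: [0.5767, -0.2012, 0.2649]
tool_rot: [0.512, 0.494, 0.504, -0.49]
contact_force: [-0.3, 1.1, 0.3]
finger_gap: 0.0243
```

Run:
```python
from h import *
print(goal()[0],robot.read_state()['contact_force'])
f=robot.grab_frame('scene');save(f,'s2')
```

```text
[-0.   0.2 -0.7] [-0.31424576  1.11301834  0.25083658]
```

View pics/s2.png

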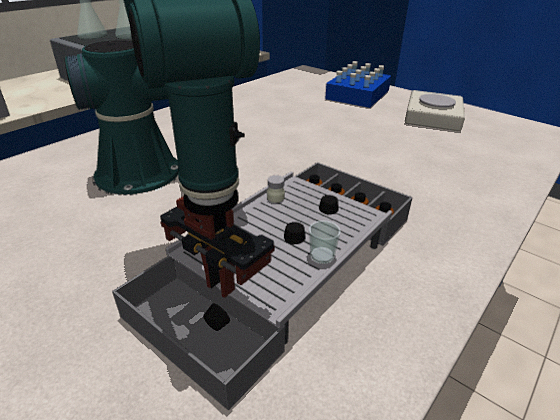

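C is in the bin at (217,317), with everything else in place. Now lift, go back behind B.

Emit:
{"api": "move_arm", "payload": {"targets": [[[-0.45,-20,0,0,0,0,0],[-0.45,-25,0,0,0,0,0],[-0.45,-25,0,0,0,0,0],[-0.45,-15,0,0,0,0,0],[-0.45,0,0,0,0,0,0],[-0.45,0,0,-28,0,0,0],[-0.45,0,0,-28,0,0,0],[-0.45,0,0,-28,0,0,0],[-0.45,0,0,-28,0,0,0],[-0.45,0,0,-28,0,0,0],[-0.45,0,0,-28,0,0,0],[-0.45,0,0,-28,0,0,0],[-0.45,0,0,-20,0,0,0],[-0.45,0,0,-10,0,0,0],[-0.45,0,0,0,0,0,0],[-0.45,0,0,0,0,0,0]]]}}

```text
t: 7.73
eef_pos: [0.5637, 0.0379, 0.3425]
tool_rot: [0.509, 0.491, 0.508, -0.491]
contact_force: [1.0, -0.2, -0.1]
finger_gap: 0.0241
```

Run:
```python
from h import *
p=np.array([.5772,-.0106,0])+EY*.047; p[2]=.264; print(shift(p),goal()[0],robot.read_state()['contact_force'])
```

```text
[78.5 11.8  1.9] [ 0.1  0.1 -0.1] [ 0.97971313 -0.21445407 -0.06937682]
```

Emit:
{"api": "move_arm", "payload": {"targets": [[[-0.45,0,6,1,0,0,0],[-0.45,0,5,0,0,0,0],[-0.45,0,0,0,0,0,0],[-0.45,12,0,0,0,0,0],[-0.45,15,0,0,0,0,0],[-0.45,15,0,0,0,0,0],[-0.45,12,0,0,0,0,0],[-0.45,10,0,0,0,0,0],[-0.45,5,0,0,0,0,0],[-0.45,2,0,0,0,0,0],[-0.45,0,0,0,0,0,0],[-0.45,0,0,0,0,0,0]]]}}

```text
t: 8.73
eef_pos: [0.5811, 0.0264, 0.2691]
tool_rot: [0.509, 0.495, 0.503, -0.493]
contact_force: [-0.5, 0.1, 0.2]
finger_gap: 0.0242
```

Run:
```python
from h import *
p=np.array([.5772,-.0106,0])+EY*.047; p[2]=.264; print(shift(p),goal()[0],robot.read_state()['contact_force'])
```

```text
[  5.   -5.3 -10.1] [-0.5  0.3 -0.4] [-0.45203762  0.1365616   0.20830306]
```

Emit:
{"api": "move_arm", "payload": {"targets": [[[-0.45,2,-5,-2,0,0,0],[-0.45,2,0,0,0,0,0],[-0.45,0,0,0,0,0,0],[-0.45,0,0,6,0,0,0],[-0.45,0,0,6,0,0,0],[-0.45,0,0,6,0,0,0],[-0.45,0,0,6,0,0,0],[-0.45,0,0,6,0,0,0],[-0.45,0,0,6,0,0,0],[-0.45,0,0,6,0,0,0],[-0.45,0,0,6,0,0,0],[-0.45,0,0,6,0,0,0],[-0.45,0,0,6,0,0,0],[-0.45,0,0,6,0,0,0],[-0.45,0,0,6,0,0,0],[-0.45,0,0,6,0,0,0],[-0.45,0,0,6,0,0,0]]]}}

```text
t: 10.15
eef_pos: [0.5786, -0.0642, 0.2678]
tool_rot: [0.51, 0.496, 0.502, -0.492]
contact_force: [-0.2, -0.5, 0.1]
finger_gap: 0.024
```

Run:
```python
from h import *
p=np.array([.583,-.2,.264]); print(shift(p),goal()[0],robot.read_state()['contact_force'])
```

```text
[  4.5   1.  135.9] [-0.5  0.3 -0.7] [-0.22138833 -0.46008279  0.14432516]
```

Emit:
{"api": "move_arm", "payload": {"targets": [[[-0.45,1,0,6,0,0,0],[-0.45,1,0,6,0,0,0],[-0.45,0,0,6,0,0,0],[-0.45,0,0,6,0,0,0],[-0.45,0,0,6,0,0,0],[-0.45,0,0,6,0,0,0],[-0.45,0,0,6,0,0,0],[-0.45,0,0,6,0,0,0],[-0.45,0,0,6,0,0,0],[-0.45,0,0,6,0,0,0],[-0.45,0,0,6,0,0,0],[-0.45,0,0,6,0,0,0],[-0.45,0,0,6,0,0,0],[-0.45,0,0,6,0,0,0],[-0.45,0,0,6,0,0,0],[-0.45,0,0,6,0,0,0],[-0.45,0,0,6,0,0,0],[-0.45,0,0,6,0,0,0],[-0.45,0,0,6,0,0,0]]]}}

```text
t: 11.73
eef_pos: [0.5816, -0.1906, 0.2664]
tool_rot: [0.51, 0.496, 0.502, -0.492]
contact_force: [0.3, -0.9, -0.3]
finger_gap: 0.0242
```

Run:
```python
from h import *
p=np.array([.583,-.2,.264]); print(shift(p),goal()[0],robot.read_state()['contact_force'])
```

```text
[2.5 1.1 9.4] [-0.5  0.3 -0.7] [ 0.313989   -0.88196253 -0.27314793]
```

Emit:
{"api": "move_arm", "payload": {"targets": [[[-0.45,0,0,6,0,0,0],[-0.45,0,0,4,0,0,0],[-0.45,0,0,0,0,0,0],[-0.45,0,0,0,0,0,0],[-0.45,0,0,0,0,0,0]]]}}

```text
t: 12.15
eef_pos: [0.5819, -0.2037, 0.2662]
tool_rot: [0.51, 0.496, 0.501, -0.492]
contact_force: [0.0, 0.1, -0.1]
finger_gap: 0.0242
```

Run:
```python
from h import *
print(goal()[0],robot.read_state()['contact_force'])
f=robot.grab_frame('scene');save(f,'s3')
```

```text
[-0.6  0.3 -0.7] [ 0.00675945  0.07302261 -0.14595805]
```

View pics/s3.png

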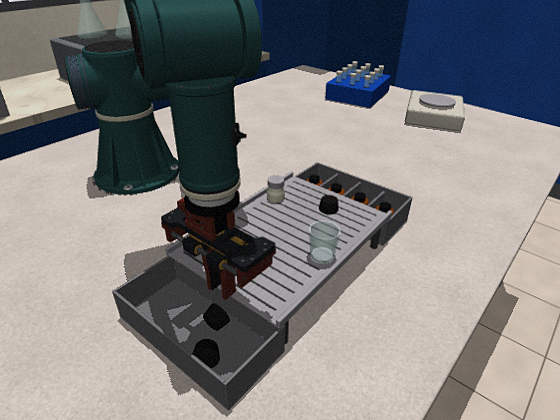

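Both are in the bin, at (216,316) and (206,350). Now A.

Emit:
{"api": "move_arm", "payload": {"targets": [[[-0.45,-20,0,0,0,0,0],[-0.45,-25,0,0,0,0,0],[-0.45,-25,0,0,0,0,0],[-0.45,-20,0,0,0,0,0],[-0.45,0,0,0,0,0,0],[-0.45,0,1,-30,0,0,0],[-0.45,0,1,-30,0,0,0],[-0.45,0,1,-30,0,0,0],[-0.45,0,1,-30,0,0,0],[-0.45,0,1,-30,0,0,0],[-0.45,0,1,-30,0,0,0],[-0.45,0,1,-30,0,0,0],[-0.45,0,1,-30,0,0,0],[-0.45,0,1,-30,0,0,0],[-0.45,0,1,-30,0,0,0],[-0.45,0,0,-25,0,0,0],[-0.45,0,0,-10,0,0,0],[-0.45,0,0,0,0,0,0],[-0.45,0,0,0,0,0,0]]]}}

```text
t: 13.78
eef_pos: [0.5777, 0.1505, 0.3464]
tool_rot: [0.508, 0.492, 0.505, -0.494]
contact_force: [0.2, 0.1, -0.6]
finger_gap: 0.0242
```

Run:
```python
from h import *
p=np.array([.5701,.1151,0])+EY*.047; p[2]=.264; print(shift(p),goal()[0],robot.read_state()['contact_force'])
```

```text
[ 82.3  -8.9 -12.1] [-0.4  0.2 -0. ] [ 0.22962159  0.13372914 -0.59050912]
```

Emit:
{"api": "move_arm", "payload": {"targets": [[[-0.45,0,-6,-9,-0.4,0,0],[-0.45,0,-4,-9,0,0,0],[-0.45,0,0,0,0,0,0],[-0.45,10,0,0,0,0,0],[-0.45,12,0,0,0,0,0],[-0.45,10,0,0,0,0,0],[-0.45,0,0,0,0,0,0],[-0.45,0,0,0,0,0,0]]]}}

```text
t: 14.45
eef_pos: [0.5662, 0.1636, 0.3109]
tool_rot: [0.509, 0.491, 0.506, -0.494]
contact_force: [-0.3, -0.3, -0.0]
finger_gap: 0.0241
```

Run:
```python
from h import *
p=np.array([.5701,.1151,0])+EY*.047; p[2]=.264; print(shift(p),goal()[0],robot.read_state()['contact_force'])
```

```text
[46.9  2.3  1.3] [-0.3  0.4  0. ] [-0.31313921 -0.33560101 -0.02279614]
```

Emit:
{"api": "move_arm", "payload": {"targets": [[[-0.45,8,1,0,0,0,0],[-0.45,10,1,0,0,0,0],[-0.45,10,0,0,0,0,0],[-0.45,8,0,0,0,0,0],[-0.45,4,0,0,0,0,0],[-0.45,0,0,0,0,0,0],[-0.45,0,0,0,0,0,0]]]}}

```text
t: 15.03
eef_pos: [0.5688, 0.1626, 0.2661]
tool_rot: [0.508, 0.491, 0.505, -0.495]
contact_force: [0.5, 0.6, -0.0]
finger_gap: 0.024
```

Run:
```python
from h import *
p=np.array([.5701,.1151,0])+EY*.047; p[2]=.264; print(shift(p),goal()[0],robot.read_state()['contact_force'])
```

```text
[ 2.1 -0.3  0.5] [-0.3  0.4  0.1] [ 0.49621412  0.64565584 -0.04507884]
```

Emit:
{"api": "move_arm", "payload": {"targets": [[[-0.45,0,0,5,0,0,0],[-0.45,0,0,6,0,0,0],[-0.45,0,0,6,0,0,0],[-0.45,0,0,6,0,0,0],[-0.45,0,0,6,0,0,0],[-0.45,0,0,6,0,0,0],[-0.45,0,0,6,0,0,0],[-0.45,0,0,6,0,0,0],[-0.45,0,0,6,0,0,0],[-0.45,0,0,6,0,0,0],[-0.45,0,0,6,0,0,0],[-0.45,0,0,6,0,0,0],[-0.45,0,0,6,0,0,0],[-0.45,0,0,6,0,0,0],[-0.45,0,0,6,0,0,0],[-0.45,0,0,6,0,0,0],[-0.45,0,0,6,0,0,0],[-0.45,0,0,6,0,0,0],[-0.45,0,0,6,0,0,0],[-0.45,0,0,6,0,0,0]]]}}

```text
t: 16.7
eef_pos: [0.573, 0.0311, 0.2688]
tool_rot: [0.509, 0.492, 0.505, -0.494]
contact_force: [0.2, 0.5, -0.5]
finger_gap: 0.0241
```

Run:
```python
from h import *
p=np.array([.583,-.2,.265]); print(shift(p),goal()[0],robot.read_state()['contact_force'])
```

```text
[  5.3   3.6 231.3] [-0.3  0.4 -0.1] [ 0.21900735  0.48043356 -0.47741237]
```

Emit:
{"api": "move_arm", "payload": {"targets": [[[-0.45,1,0,6,0,0,0],[-0.45,1,0,6,0,0,0],[-0.45,1,0,6,0,0,0],[-0.45,0,0,6,0,0,0],[-0.45,0,0,6,0,0,0],[-0.45,0,0,6,0,0,0],[-0.45,0,0,6,0,0,0],[-0.45,0,0,6,0,0,0],[-0.45,0,0,6,0,0,0],[-0.45,0,0,6,0,0,0],[-0.45,0,0,6,0,0,0],[-0.45,0,0,6,0,0,0],[-0.45,0,0,6,0,0,0],[-0.45,0,0,6,0,0,0],[-0.45,0,0,6,0,0,0],[-0.45,0,0,6,0,0,0],[-0.45,0,0,6,0,0,0],[-0.45,0,0,6,0,0,0],[-0.45,0,0,6,0,0,0],[-0.45,0,0,6,0,0,0]]]}}

```text
t: 18.37
eef_pos: [0.5765, -0.102, 0.2664]
tool_rot: [0.509, 0.492, 0.505, -0.494]
contact_force: [0.4, -0.1, -0.9]
finger_gap: 0.0245
```

Run:
```python
from h import *
p=np.array([.583,-.202,.265]); print(shift(p),goal()[0],robot.read_state()['contact_force'])
```

```text
[  2.    3.7 100.1] [-0.3  0.3 -0.2] [ 0.41761033 -0.11440933 -0.91127662]
```

Emit:
{"api": "move_arm", "payload": {"targets": [[[-0.45,0,0,6,0,0,0],[-0.45,0,0,6,0,0,0],[-0.45,0,0,6,0,0,0],[-0.45,0,0,6,0,0,0],[-0.45,0,0,6,0,0,0],[-0.45,0,0,6,0,0,0],[-0.45,0,0,6,0,0,0],[-0.45,0,0,6,0,0,0],[-0.45,0,0,6,0,0,0],[-0.45,0,0,6,0,0,0],[-0.45,0,0,6,0,0,0],[-0.45,0,0,6,0,0,0],[-0.45,0,0,6,0,0,0],[-0.45,0,0,6,0,0,0],[-0.45,0,0,6,0,0,0],[-0.45,0,0,0,0,0,0],[-0.45,0,0,0,0,0,0],[-0.45,0,0,0,0,0,0]]]}}

```text
t: 19.87
eef_pos: [0.5793, -0.204, 0.2669]
tool_rot: [0.509, 0.492, 0.504, -0.494]
contact_force: [-0.3, -0.3, -0.2]
finger_gap: 0.024
```

Run:
```python
from h import *
print(goal()[0],robot.read_state()['contact_force'])
f=robot.grab_frame('scene');save(f,'s4')
```

```text
[-0.4  0.4 -0.2] [-0.31387821 -0.28263718 -0.18350596]
```

View pics/s4.png

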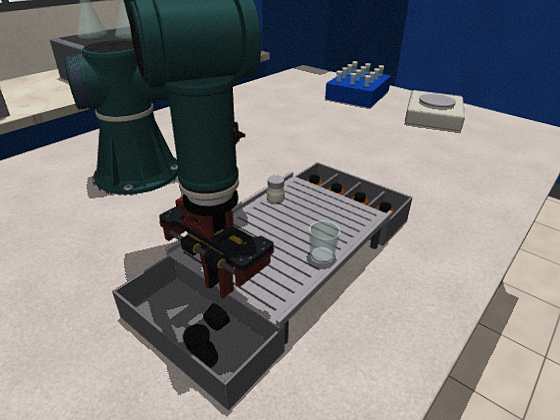

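All three are in the bin, at about (216,316), (197,337) and (203,352). Lift and back off to check from above.

Emit:
{"api": "move_arm", "payload": {"targets": [[[-0.45,-20,0,0,0,0,0],[-0.45,-30,0,0,0,0,0],[-0.45,-30,0,0,0,0,0],[-0.45,-30,0,0,0,0,0],[-0.45,-30,0,0,0,0,0],[-0.45,0,0,-35,0,0,0],[-0.45,0,0,-35,0,0,0],[-0.45,0,0,-35,0,0,0],[-0.45,0,0,-35,0,0,0],[-0.45,0,0,-35,0,0,0],[-0.45,0,0,-35,0,0,0],[-0.45,0,0,-35,0,0,0],[-0.45,0,0,-35,0,0,0],[-0.45,0,0,-35,0,0,0],[-0.45,0,0,-20,0,0,0],[-0.45,0,0,0,0,0,0],[-0.45,0,0,0,0,0,0],[-0.45,0,0,0,0,0,0]]]}}

```text
t: 21.42
eef_pos: [0.5659, 0.1516, 0.4123]
tool_rot: [0.51, 0.492, 0.506, -0.492]
contact_force: [0.5, -0.1, -0.2]
finger_gap: 0.0242
```

Run:
```python
from h import *
f=robot.grab_frame('top');save(f,'t5')
P=cloud(f); u0,u1,v0,v1=412,458,128,262
g=f['img'].max(2)[v0:v1,u0:u1]; m=((P[v0:v1,u0:u1,2]>.012)&(g<60)).astype('uint8')
k,l,st,ce=cv2.connectedComponentsWithStats(cv2.morphologyEx(m,cv2.MORPH_OPEN,np.ones((3,3))))
for i in range(1,k): print(st[i],np.median(P[v0:v1,u0:u1][l==i],0).round(3),'maxz',P[v0:v1,u0:u1,2][l==i].max())
print(robot.read_state()['joint_velocities'].__str__())
```

```text
[ 15  29  31  40 787] [ 0.597 -0.269  0.031] maxz 0.9038323672421998
[  0  50  12  22 221] [ 0.575 -0.221  0.04 ] maxz 0.9038323672421998
[-0.02019509 -0.00135278  0.00027485 -0.0027338  -0.00026348  0.00151328]
```

View pics/t5.png

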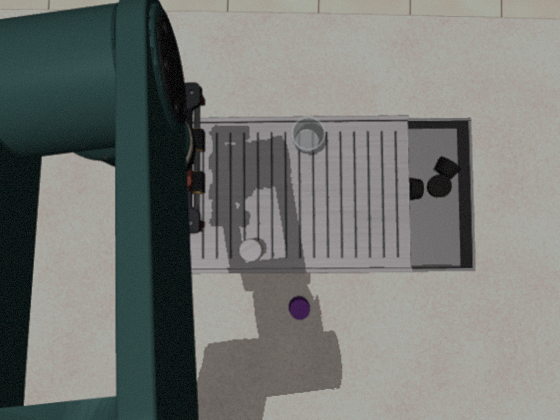

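```bash
python3 -c "
from h import *
robot.close_job()"
```

```text
the job is handed in; nothing more can be done
```

All three stoppers are in the plain wash bin, and the job is handed in at about 21.5 s of the 61 s allowed; no verdict is reported. I pushed them along the plate one at a time, nearest the bin first. The fingers were set 24 mm apart and behind each stopper, so none was gripped or lifted.

- **Stoppers:** the last top view shows two in the open part of the bin and one beside the near wall, partly hidden under the plate end. Depth puts their upper surfaces at about 31–40 mm, below the 65 mm rim.
- **Weak points in that check:** two of the stoppers merged into one blob, so I have no separate position for each. The maximum-height figure was useless because some pixels had no depth reading. I relied on the median depth and the scene view, which also shows all three in the bin.
- **Beaker and jar:** both stand upright at the same pixels as at the start, (309,135) and (251,250). The purple look-alike was not touched.
- **Hand:** it finished with the fingertips about 155 mm above the plate, touching nothing. Forces read after each move stayed at about 1 N.

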